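Fit the clamp holder on the shaker and lock a sample cup in it

ROBOT

A 7-joint arm with a two-finger parallel gripper is mounted at the origin on a cart in front of the work surface, level with it; the furniture and walls round the work are solid. World frame = base frame: x ahead of the robot, y to its left, z up, the work surface at z = 0. Lengths are in m, angles in rad, forces in N, time in s.
With the tool pointing down it reaches from about 0.4 to 0.85 m from the base axis. Payload 10.4 kg.
Tool frame: the origin (TCP) lies midway between the tips of the shut fingers; the grasp point (between the pads) lies 19 mm behind it; z points along the fingers, y is the line along which they close (so a half turn about z gives the same grasp; the last joint's range is limited). The gripper opens to 87 mm and grips with 3 to 60 N. Pads are 19 mm wide; open, the fingers measure 117 mm over their backs; the gripper's body (75 mm by 190 mm) begins 51 mm behind the grasp point.
Start: joints at [-1.136, 0.332, -0.065, 1.46, 0.022, 1.35, -0.088], TCP at [0.276, 0.561, 0.223] pointing down, gripper open.
Joint ranges: [-2.6, 2.6], [-0.5, 2.12], [-1.47, 1.34], [0.16, 2.42], [-1.27, 4.41], [0.06, 2.06], [-2.6, 2.6]. Speed limits (rad/s): [2.22, 2.22, 2.79, 2.79, 3.14, 3.14, 3.14].

INTERFACE

Orientations are given as a unit quaternion [x, y, z, w].
In Python, from bench import sensors, eyes, order gives the robot as it stands.
- The arm moves only by the tool arm_command, never from a script. Its argument "steps" is a list of rows, each an object with "rot": the turn, a rotation vector about the world's x, y, z in degrees, a list of three; "slide": the shift along the world's x, y, z in m, a list of three; "grip": the opening, from 0 (shut) to 1 (fully open). A call has exactly 8 rows; each row shifts and turns the commanded pose from where the row before left it; what a row does not reach is not made up. A row lasts 1/8 s, in which the tool goes at most 62.5 mm and 10.7 degrees, less where a joint would pass 70% of its speed; a pose out of reach is approached as far as the arm can. A call with a gripper value outside its range is refused whole. The fingers move at their own pace and stop on an object; "newtons" is the grip in N (left out, the last holds). Time passes only in rows, so rows that do not move let the fingers close, or fill a call up. It gives the time, the measured TCP pose, the force, the opening and the grip force at its end, in the units of the state.
- sensors.read_state(): the state, without advancing time (a new reading comes with each control period).
- eyes.camera(name): name is "scene" or "top" or "wrist"; returns a dict with "pixels" (420x560x3 uint8, red, green, blue), "intrinsics" (3x3 intrinsics, pixels), "pose" (4x4, takes a point from camera to world coordinates). Camera axes: x right, y down, z forward; pixel columns grow to the right and rows downward; lengths in m; the calibration is good to about 2 mm. A picture is of the moment at which its call begins. There is no depth.
- order.close_job(): hands the job in; it is judged then, once.
Trained networks look in a picture, given as the dict that the camera call returned (one of the last four; its "shot" number tells which), for a name from the list of things; names that differ only in an ending like _2 or _b are one class to them, and where a whole thing is asked for, a point or a joint stands for the part that bears it (a point fixed in the world has none). Each returns a list of dicts, best first, with "conf" (0 to 1); they miss things now and then, are a little off and sometimes report something else, mostly with a low value. They report only what shows in the picture. A call takes as long as a camera call. They do not tell look-alikes from the thing itself.
- eyes.look_for(name, picture): "bbox" ([left, top, right, bottom] in pixels, round what is visible of it).
The state is a dict: "time": time; "joint_positions": joint angles; "joint_vel": joint speeds; "joint_torque": joint torques, N m; "ee_pos": TCP position; "eef_rot": TCP orientation; "ft_force": force on the tool from outside, world axes, zero at the start; "torque": the same for the moment, N m; "width": finger opening in m; "grip_force": force on a finger pad.
Only numpy, scipy, OpenCV 4.12 (cv2) and the standard library are available. Lean on these libraries where they do the work, as an engineer would, in place of code of your own. Each camera call takes 0.05 s, during which the arm holds its last target. There are 200 camera calls.

TASK

Get the sample cup that stands on the steel table ready for shaking: carry the clamp holder by its upright end plate onto the shaker's deck, flat between the four corner guides (either way round), and have the cup standing upright in it between the two V pads. Lock the cup by squeezing the latch tab into the clamp's grip while you slide the clamp up to the cup, and let go at the next notch so that the latch springs fully out again. Only then press the start key and leave everything in place, without disturbing the other things on the table.

Things in the scene. Friction and masses are not known exactly. Their poses are not given: they have to be found in the camera images.
- deck (a point): Top of the rubber mat, centre of the shaker's deck, 60 mm above the table. Shaker: fixed white box 200 x 250 x 46 mm with a key strip on its -x side; steel deck over the rest. x to the shaker's back, y along the deck, z up. The holder's place here is 88 (x) x 202 (y) mm between four steel corner guides, upright for 8 mm above the mat, then flared outward up to 16 mm.
- start_key_top (a point): Centre of the top of the round grey start key (22 mm across, 67 mm above the table) in a black collar on the shaker's front strip, 100 mm to -x and 62 mm to -y of the deck's centre in the deck's frame. Pushed straight down. (The aluminium knob at the strip's other end is not used.)
- start_key (a joint): Travel of the start key, m: 0 up, 0.005 fully pressed (5 N); it springs back. Counts as pressed from 0.0035.
- holder_base (a point): Clamp holder, centre of its underside. Loose aluminium base 76 (x) x 190 (y) x 8 mm on rubber feet, 0.43 kg, with an upright steel end plate at its -y end and a sliding clamp in its +y half. x across, y along, z up.
- handle (a point): Grip point on the holder's upright end plate, its carrying handle in a black sleeve: 15 mm thick along the holder's y, 56 mm wide along x, top 98 mm above the underside. The point is 85 mm above the underside, 84 mm to -y of the holder's centre. Take it with fingers closing along y. Centre of mass 40 to 50 mm from it to +y. Axes as the holder's.
- cup_place (a point): Where the cup's centre is once clamped: on the holder's centre line, 34 mm to -y of its centre, 42 mm above its underside (the cup stands on the base, 8 mm up). Point of the fixed V pad 30 mm to -y; point of the clamp's V pad 48 mm to +y when open, 30 mm at the next notch. Pads end 56 mm above the underside, 25 mm either side of the line; open along x. Axes as the holder's.
- clamp_grip (a point): Middle of clamp grip and latch tab, 50 mm above the holder's underside, 43 mm to +y of its centre when open; moves with the clamp. Grip: black block 24 (x) x 32 (y) mm, 22 to 68 mm up. The aluminium tab (22 mm along y, 35 to 63 mm up) stands out of its -x side: 34 mm over both along x, 25 mm squeezed. Squeeze along x. A notched rack, 20 mm high, lies below on the -x side. Axes as the holder's.
- clamp (a joint): Clamp position, m: 0 in the open notch, growing towards the cup (holder's -y). Notches at 0, 0.018 (holds the cup with 2 or 3 mm of play) and 0.036 (out of reach with the cup in). Sliding friction 1 N. Let go within 2.5 mm of a notch, the latch pulls the clamp into it; play in a notch 1.3 mm either way.
- latch (a joint): Latch tab, m: 0 sprung out, tooth in a notch; 0.009 fully squeezed. The clamp is blocked until it is squeezed past 0.0075. Spring 3 N at 0, 8 N fully in.
- cup_center (a point): Centre of the sample cup that stands on the steel table, 34 mm above its foot: white, tapering (48 mm across at the foot, 54 mm under the lid), screw lid 57 mm across and 12 mm high, 68 mm high in all, 0.07 kg. z up.
- strip_pot_center (a point): Bystander: small white bottle, 42 mm across, 102 mm high, loose; leave it alone. Its centre.
- stain_b_center (a point): Bystander: small brown bottle with a black cap, 36 mm across, 87 mm high, loose; leave it alone. Its centre.
- slide_box_center (a point): Bystander: slide box, 37 x 85 x 30 mm, loose; leave it alone. Its centre.
There are look-alikes about, which are no part of the job. Of the things like the part that bears cup_center, leave any that is green or red; of the rest the larger one is meant.

How it is judged:
By the outcome, as a careful person would: the job done as asked, in the order asked, and still so for the second after the job is handed in, with the robot touching nothing.
It also fails if it takes over 64 s, if anything falls off the work surface, if the arm or the gripper's body presses on something with over 40 N, if the wrist force passes 120 N, or if a joint passes its speed limit or range.

## Working session

There is one attempt and no reset: what is moved stays moved. The work goes in short steps, Python scripts to look and compute and a tool call to move; the robot and the scene stay as the last step left them, time stands still between calls to the robot, and variables do not carry over. Pictures are saved under pics/ and viewed, at most 13 in all, crops included, and the job is handed in when it is done.

Besides the shell and the picture viewer there is one more tool, called as name(argument=value, ...) on one line, values as JSON. arm_command: Moves the arm, as the interface text tells. Its arguments: {"type":"object","properties":{"steps":{"type":"array","items":{"type":"object","properties":{"rot":{"type":"array","items":{"type":"number"}},"slide":{"type":"array","items":{"type":"number"}},"grip":{"type":"number"}}}},"newtons":{"type":"number"}},"required":["steps"]}

```bash
mkdir -p pics; ls; cat > h.py <<'E'
import numpy as np, cv2
from bench import sensors, eyes, order
def ray(p,u,v):
    K=np.array(p["intrinsics"]);T=np.array(p["pose"])
    d=T[:3,:3]@np.linalg.solve(K,[u,v,1.]); return T[:3,3],d
def at(p,u,v,z):
    o,d=ray(p,u,v); return (o+d*(z-o[2])/d[2]).round(4)
def proj(p,X):
    K=np.array(p["intrinsics"]);T=np.array(p["pose"])
    c=T[:3,:3].T@(np.array(X)-T[:3,3]); q=K@c; return (q[:2]/q[2]).round(1)
def save(p,n,crop=None,s=1):
    im=cv2.cvtColor(np.array(p["pixels"]),cv2.COLOR_RGB2BGR)
    if crop: l,t,r,b=crop; im=im[t:b,l:r]
    cv2.imwrite(f"pics/{n}.png",cv2.resize(im,None,fx=s,fy=s,interpolation=cv2.INTER_CUBIC))
E
python3 - <<'E'
from h import *
for c in("top","scene"):
    p=eyes.camera(c); save(p,c+"0",None,1.4)
    print(c,np.array(p["pose"]).round(3).tolist(),np.array(p["intrinsics"]).round(1).tolist())
    for n in("deck","start_key_top","start_key","holder_base","handle","clamp_grip","cup_center","strip_pot_center","stain_b_center","slide_box_center","clamp","latch"):
        try: print(n,[(np.round(b["bbox"]).tolist(),round(b["conf"],2)) for b in eyes.look_for(n,p)][:5])
        except Exception as e: print(n,e)
s=sensors.read_state();print(s)
E
```

```text
pics
top [[-0.028, -0.997, 0.074, 0.481], [-0.999, 0.03, 0.022, -0.104], [-0.025, -0.073, -0.997, 1.039], [0.0, 0.0, 0.0, 1.0]] [[405.1, 0.0, 286.2], [0.0, 405.1, 216.4], [0.0, 0.0, 1.0]]
deck [([334.0, 136.0, 367.0, 169.0], 0.69), ([275.0, 250.0, 299.0, 270.0], 0.64), ([252.0, 141.0, 267.0, 161.0], 0.42)]
start_key_top [([344.0, 232.0, 349.0, 237.0], 0.66), ([182.0, 251.0, 196.0, 262.0], 0.5)]
start_key []
holder_base [([326.0, 210.0, 409.0, 249.0], 0.86)]
handle [([324.0, 210.0, 412.0, 246.0], 0.94)]
clamp_grip [([336.0, 216.0, 365.0, 244.0], 0.92)]
cup_center [([277.0, 253.0, 298.0, 270.0], 0.77), ([234.0, 281.0, 254.0, 299.0], 0.71), ([240.0, 247.0, 256.0, 258.0], 0.67), ([282.0, 197.0, 305.0, 218.0], 0.66), ([325.0, 211.0, 406.0, 250.0], 0.33)]
strip_pot_center [([288.0, 138.0, 302.0, 164.0], 0.87), ([253.0, 141.0, 267.0, 160.0], 0.53)]
stain_b_center [([251.0, 140.0, 264.0, 161.0], 0.64)]
slide_box_center [([335.0, 134.0, 366.0, 169.0], 0.57)]
clamp [([336.0, 218.0, 365.0, 239.0], 0.55), ([252.0, 140.0, 264.0, 158.0], 0.34)]
latch [([346.0, 232.0, 352.0, 239.0], 0.47)]
scene [[
[... 963 characters left out ...]
([-1.13557687,  0.33217409, -0.06467983,  1.46011382,  0.02162715,
        1.34990569, -0.08850072]), 'joint_vel': array([ 7.23232579e-04, -8.48463294e-04, -3.11179740e-05,  1.76701407e-04,
        1.47089720e-03,  9.24489944e-04, -3.63920981e-04]), 'joint_torque': array([ 2.74888798e-04, -6.23047256e+01,  2.46875529e-02, -3.90113568e+01,
       -6.11597509e-02,  3.16413003e-02, -6.23021336e-06]), 'ee_pos': array([0.27625583, 0.56064882, 0.22258506]), 'eef_rot': array([2.26920851e-01, 9.73913202e-01, 4.47539767e-05, 1.80130715e-05]), 'ft_force': array([0.2860967 , 0.01941488, 0.19163533]), 'torque': array([0.0230772 , 0.04136147, 0.01556366]), 'grip_force': 0.0, 'width': 0.08700617036943602}
```

View pics/top0.png

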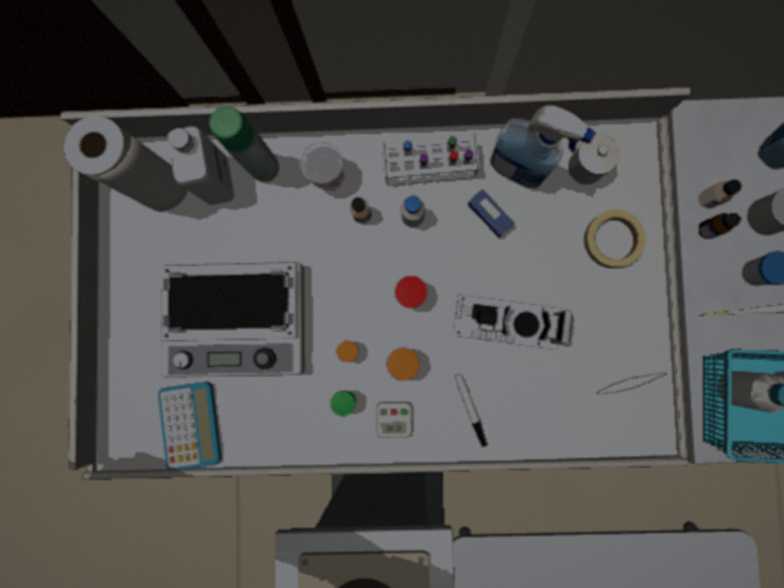

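View pics/scene0.png

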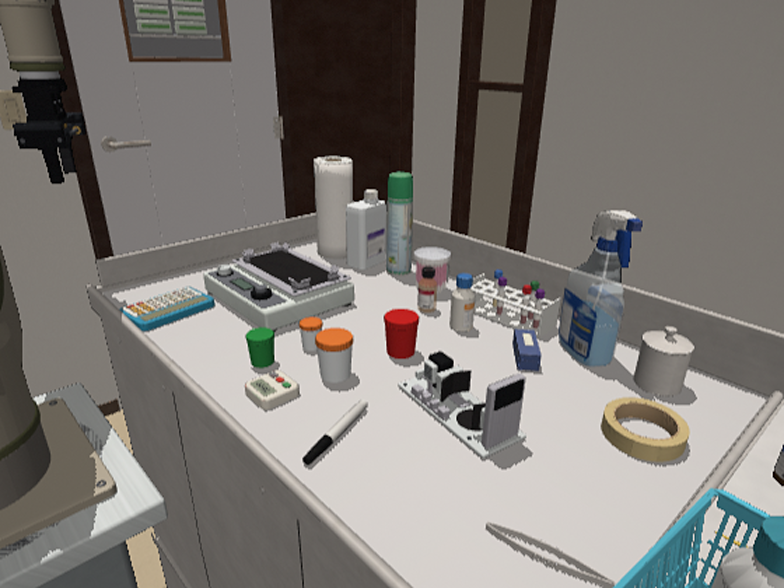

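```bash
python3 - <<'E'
from h import *
p=eyes.camera("top"); im=np.array(p["pixels"]); save(p,"top1",(315,200,420,255),7)
g=im.max(2)
m=np.zeros_like(g);m[185:245,110:212]=(g[185:245,110:212]<45)
n,l,st,c=cv2.connectedComponentsWithStats(m)
i=1+np.argmax(st[1:,4]); r=cv2.minAreaRect(np.argwhere(l==i)[:,::-1].astype(np.float32))
b=cv2.boxPoints(r);print(r);W=np.array([at(p,*q,.06) for q in b]);print(W,W.mean(0),np.linalg.norm(np.diff(W,axis=0),axis=1))
for j in range(1,n):
  if st[j,4]>15: print("deckblob",c[j],st[j],at(p,*c[j],.067))
m=np.zeros_like(g);m[205:255,320:415]=(g[205:255,320:415]<50)
n,l,st,c=cv2.connectedComponentsWithStats(m)
for j in range(1,n):
  if st[j,4]>8: print("hold",c[j],st[j],at(p,*c[j],.008),at(p,*c[j],.068),at(p,*c[j],.098))
hsv=cv2.cvtColor(im,cv2.COLOR_RGB2HSV);m=((hsv[...,0]<15)&(hsv[...,0]>5)&(hsv[...,1]>150)).astype(np.uint8);m[:,:230]=0;m[:,310:]=0
n,l,st,c=cv2.connectedComponentsWithStats(m)
for j in range(1,n):
  if st[j,4]>20: print("or",c[j],st[j],at(p,*c[j],.066))
E
```

```text
((162.48422241210938, 215.2892303466797), (38.012840270996094, 85.42335510253906), 88.72696685791016)
[[0.6124 0.3271 0.06  ]
 [0.6106 0.1162 0.06  ]
 [0.5176 0.1153 0.06  ]
 [0.519  0.3248 0.06  ]] [0.5649  0.22085 0.06   ] [0.21090768 0.09300435 0.20950468]
deckblob [162.05496625 215.08389585] [ 120  196   86   40 3111] [0.5646 0.2193 0.067 ]
hold [346.17073171 224.33170732] [337 218  18  15 205] [ 0.5322 -0.232   0.008 ] [ 0.5292 -0.2246  0.068 ] [ 0.5277 -0.2208  0.098 ]
hold [361.55555556 221.44444444] [361 220   3   5   9] [ 0.5384 -0.2712  0.008 ] [ 0.535  -0.2615  0.068 ] [ 0.5333 -0.2566  0.098 ]
hold [375.54008439 231.29113924] [367 223  18  17 237] [ 0.5124 -0.3055  0.008 ] [ 0.5105 -0.2937  0.068 ] [ 0.5096 -0.2878  0.098 ]
hold [389.17567568 232.2972973 ] [385 223   8  19  74] [ 0.5088 -0.3396  0.008 ] [ 0.5072 -0.3259  0.068 ] [ 0.5064 -0.319   0.098 ]
hold [399.34408602 234.2688172 ] [394 223   9  22  93] [ 0.5031 -0.3649  0.008 ] [ 0.5018 -0.3497  0.068 ] [ 0.5012 -0.3421  0.098 ]
hold [359.75   235.4375] [358 232   4   7  16] [ 0.503  -0.2652  0.008 ] [ 0.5017 -0.2558  0.068 ] [ 0.5011 -0.2511  0.098 ]
or [292.60784314 261.64705882] [278 250  21  21  51] [ 0.4438 -0.0939  0.066 ]
```

View pics/top1.png

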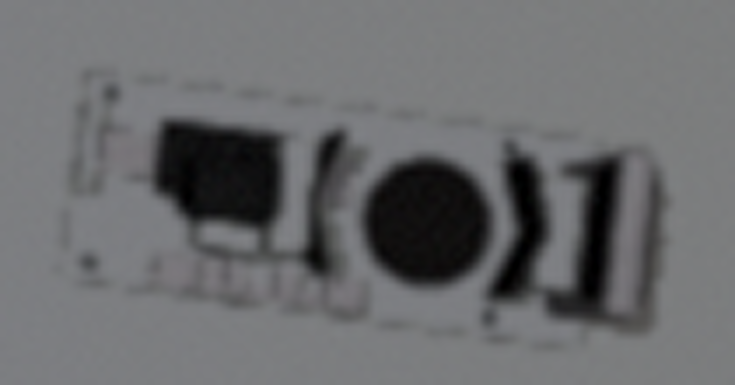

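arm_command(steps=[{"slide": [0.035, -0.045, 0], "rot": [0, 0, 2], "grip": 1}, {"slide": [0.035, -0.045, 0], "rot": [0, 0, 2], "grip": 1}, {"slide": [0.035, -0.045, 0], "rot": [0, 0, 2], "grip": 1}, {"slide": [0.035, -0.045, 0], "rot": [0, 0, 2], "grip": 1}, {"slide": [0.012, -0.058, 0], "rot": [0, 0, 2], "grip": 1}, {"slide": [0.012, -0.058, 0], "rot": [0, 0, 2], "grip": 1}, {"slide": [0.012, -0.058, 0], "rot": [0, 0, 2], "grip": 1}, {"slide": [0.012, -0.058, 0], "rot": [0, 0, 3], "grip": 1}])

```text
time: 2.35
ee_pos: [0.4644, 0.1467, 0.2228]
eef_rot: [0.08, 0.997, 0.0, 0.0]
ft_force: [0.2, 0.0, 1.1]
width: 0.0872
grip_force: 0.0
```

arm_command(steps=[{"slide": [0.005, -0.06, 0], "grip": 1}, {"slide": [0.005, -0.06, 0], "grip": 1}, {"slide": [0.005, -0.06, 0], "grip": 1}, {"slide": [0.005, -0.06, 0], "grip": 1}, {"slide": [0.005, -0.06, 0], "grip": 1}, {"slide": [0.005, -0.06, 0], "grip": 1}, {"slide": [0.005, -0.06, 0], "grip": 1}, {"slide": [0.005, -0.06, 0], "grip": 1}])

```text
schema error: expected keys rot, slide, grip
```

arm_command(steps=[{"slide": [0.005, -0.06, 0], "rot": [0, 0, 0], "grip": 1}, {"slide": [0.005, -0.06, 0], "rot": [0, 0, 0], "grip": 1}, {"slide": [0.005, -0.06, 0], "rot": [0, 0, 0], "grip": 1}, {"slide": [0.005, -0.06, 0], "rot": [0, 0, 0], "grip": 1}, {"slide": [0.005, -0.06, 0], "rot": [0, 0, 0], "grip": 1}, {"slide": [0.005, -0.06, 0], "rot": [0, 0, 0], "grip": 1}, {"slide": [0.005, -0.06, 0], "rot": [0, 0, 0], "grip": 1}, {"slide": [0.005, -0.05, 0], "rot": [0, 0, 0], "grip": 1}])

```text
time: 3.35
ee_pos: [0.5041, -0.3237, 0.2229]
eef_rot: [0.081, 0.997, -0.0, 0.0]
ft_force: [0.5, 0.2, 0.2]
width: 0.0865
grip_force: 0.0
```

```bash
python3 - <<'E'
from h import *
p=eyes.camera("wrist"); save(p,"w1",None,1.4)
print(sensors.read_state()["ee_pos"],np.array(p["pose"]).round(3).tolist())
for n,z in(("handle",.085),("clamp_grip",.05)):
  print(n,[(np.round(b["bbox"]).tolist(),round(b["conf"],2)) for b in eyes.look_for(n,p)][:3])
print("handle top pred",proj(p,[.504,-.355,.098]),"disc pred",proj(p,[.5124,-.3055,.008]))
E
```

```text
[ 0.50241273 -0.32982922  0.22247965] [[0.161, 0.944, 0.286, 0.426], [0.987, -0.154, -0.047, -0.311], [0.0, 0.29, -0.957, 0.385], [0.0, 0.0, 0.0, 1.0]]
handle [([243.0, 153.0, 401.0, 225.0], 0.86), ([355.0, 156.0, 382.0, 180.0], 0.56)]
clamp_grip [([329.0, 160.0, 384.0, 210.0], 0.81)]
handle top pred [250.6 200.2] disc pred [296.4 180.8]
```

View pics/w1.png

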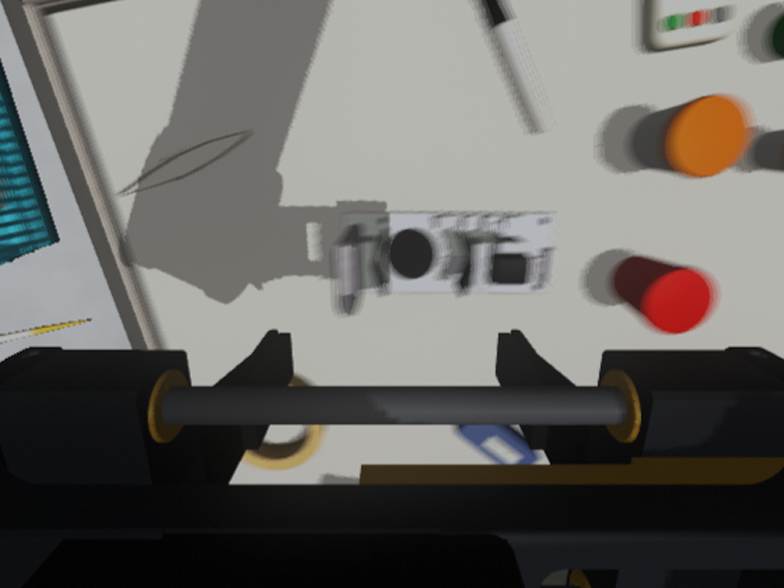

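arm_command(steps=[{"slide": [0.0, -0.027, 0], "rot": [0, 0, 0], "grip": 1}, {"slide": [0, 0, -0.04], "rot": [0, 0, 0], "grip": 1}, {"slide": [0, 0, -0.05], "rot": [0, 0, 0], "grip": 1}, {"slide": [0, 0, -0.04], "rot": [0, 0, 0], "grip": 1}, {"slide": [0, 0, -0.027], "rot": [0, 0, 0], "grip": 1}, {"slide": [0, 0, 0], "rot": [0, 0, 0], "grip": 0.3}, {"slide": [0, 0, 0], "rot": [0, 0, 0], "grip": 0}, {"slide": [0, 0, 0], "rot": [0, 0, 0], "grip": 0}], newtons=60)

```text
time: 4.5
ee_pos: [0.5052, -0.3485, 0.0672]
eef_rot: [0.08, 0.997, -0.0, 0.001]
ft_force: [0.5, 0.1, -0.3]
width: 0.0648
grip_force: 0.0
```

arm_command(steps=[{"slide": [0, 0, 0], "rot": [0, 0, 0], "grip": 0}, {"slide": [0, 0, 0], "rot": [0, 0, 0], "grip": 0}, {"slide": [0, 0, 0.01], "rot": [0, 0, 0], "grip": 0}, {"slide": [0, 0, 0.02], "rot": [0, 0, 0], "grip": 0}, {"slide": [0, 0, 0.03], "rot": [0, 0, 0], "grip": 0}, {"slide": [0, 0, 0.03], "rot": [0, 0, 0], "grip": 0}, {"slide": [0, 0, 0.03], "rot": [0, 0, 0], "grip": 0}, {"slide": [0, 0, 0.01], "rot": [0, 0, 0], "grip": 0}])

```text
time: 5.5
ee_pos: [0.5049, -0.3491, 0.1987]
eef_rot: [0.081, 0.997, -0.001, 0.002]
ft_force: [0.0, -0.1, -1.1]
width: 0.0006
grip_force: 0.0
```

arm_command(steps=[{"slide": [0, 0, 0.02], "rot": [0, 0, 0], "grip": 0.7}, {"slide": [0, 0, 0], "rot": [0, 0, 0], "grip": 0.7}, {"slide": [0, 0, 0], "rot": [0, 0, 0], "grip": 0.7}, {"slide": [0, 0, 0], "rot": [0, 0, 0], "grip": 0.7}, {"slide": [0, 0, 0], "rot": [0, 0, 0], "grip": 0.7}, {"slide": [0, 0, 0], "rot": [0, 0, 0], "grip": 0.7}, {"slide": [0, 0, 0], "rot": [0, 0, 0], "grip": 0.7}, {"slide": [0, 0, 0], "rot": [0, 0, 0], "grip": 0.7}])

```text
time: 6.5
ee_pos: [0.5043, -0.3483, 0.2156]
eef_rot: [0.08, 0.997, 0.0, 0.0]
ft_force: [-0.6, -0.8, 0.7]
width: 0.06
grip_force: 0.0
```

```bash
python3 - <<'E'
from h import *
p=eyes.camera("wrist"); save(p,"w2",(160,100,460,300),2.6)
s=sensors.read_state();print(s["ee_pos"],s["width"],np.array(p["pose"]).round(3).tolist())
print("handle top pred",proj(p,[.504,-.355,.098]),"disc pred",proj(p,[.5124,-.3055,.008]))
E
```

```text
[ 0.50424273 -0.34832148  0.21557168] 0.060328072492537126 [[0.161, 0.945, 0.286, 0.426], [0.987, -0.154, -0.046, -0.336], [0.001, 0.289, -0.957, 0.378], [0.0, 0.0, 0.0, 1.0]]
handle top pred [274.7 198.3] disc pred [315.9 179. ]
```

View pics/w2.png

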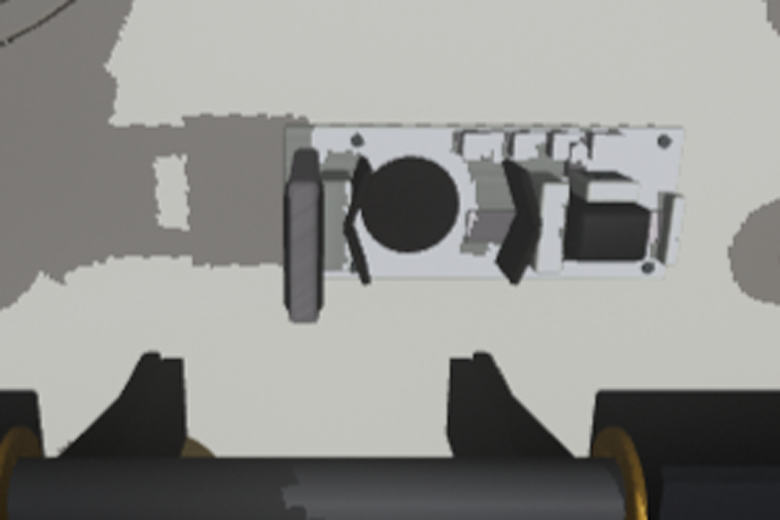

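arm_command(steps=[{"slide": [0, -0.006, -0.05], "rot": [0, 0, 0], "grip": 0.6}, {"slide": [0, 0, -0.05], "rot": [0, 0, 0], "grip": 0.6}, {"slide": [0, 0, -0.04], "rot": [0, 0, 0], "grip": 0.6}, {"slide": [0, 0, -0.01], "rot": [0, 0, 0], "grip": 0.4}, {"slide": [0, 0, 0], "rot": [0, 0, 0], "grip": 0}, {"slide": [0, 0, 0], "rot": [0, 0, 0], "grip": 0}, {"slide": [0, 0, 0], "rot": [0, 0, 0], "grip": 0}, {"slide": [0, 0, 0], "rot": [0, 0, 0], "grip": 0}], newtons=60)

```text
time: 7.55
ee_pos: [0.505, -0.3539, 0.0667]
eef_rot: [0.08, 0.997, 0.0, 0.001]
ft_force: [-1.1, 2.7, 6.5]
width: 0.0146
grip_force: 60.0
```

arm_command(steps=[{"slide": [0, 0, 0.01], "rot": [0, 0, 0], "grip": 0}, {"slide": [0, 0, 0.025], "rot": [0, 0, 0], "grip": 0}, {"slide": [0, 0, 0.035], "rot": [0, 0, 0], "grip": 0}, {"slide": [0, 0, 0.035], "rot": [0, 0, 0], "grip": 0}, {"slide": [0, 0.01, 0.03], "rot": [0, 0, 0], "grip": 0}, {"slide": [0.005, 0.025, 0], "rot": [0, 0, 0], "grip": 0}, {"slide": [0.005, 0.04, 0], "rot": [0, 0, 1], "grip": 0}, {"slide": [0.005, 0.05, 0], "rot": [0, 0, 1], "grip": 0}])

```text
time: 8.55
ee_pos: [0.5186, -0.2292, 0.2008]
eef_rot: [0.064, 0.998, -0.0, -0.0]
ft_force: [1.4, 0.1, -4.5]
width: 0.0148
grip_force: 60.0
```

arm_command(steps=[{"slide": [0.006, 0.05, 0], "rot": [0, 0, 1], "grip": 0}, {"slide": [0.006, 0.05, 0], "rot": [0, 0, 1], "grip": 0}, {"slide": [0.006, 0.05, 0], "rot": [0, 0, 1], "grip": 0}, {"slide": [0.006, 0.05, 0], "rot": [0, 0, 1], "grip": 0}, {"slide": [0.006, 0.05, 0], "rot": [0, 0, 1], "grip": 0}, {"slide": [0.006, 0.05, 0], "rot": [0, 0, 1], "grip": 0}, {"slide": [0.006, 0.04, 0], "rot": [0, 0, 0.6], "grip": 0}, {"slide": [0.002, 0.026, 0], "rot": [0, 0, 0], "grip": 0}])

```text
time: 9.55
ee_pos: [0.5628, 0.1387, 0.2005]
eef_rot: [0.005, 1.0, -0.0, -0.0]
ft_force: [0.5, 0.4, -4.4]
width: 0.0149
grip_force: 60.0
```

arm_command(steps=[{"slide": [0, 0, -0.005], "rot": [0, 0, 0], "grip": 0}, {"slide": [0, 0, -0.005], "rot": [0, 0, 0], "grip": 0}, {"slide": [0, 0, -0.005], "rot": [0, 0, 0], "grip": 0}, {"slide": [0, 0, 0], "rot": [0, 0, 0], "grip": 0}, {"slide": [0, 0, 0], "rot": [0, 0, 0], "grip": 0}, {"slide": [0, 0, 0], "rot": [0, 0, 0], "grip": 0}, {"slide": [0, 0, 0], "rot": [0, 0, 0], "grip": 0}, {"slide": [0, 0, 0], "rot": [0, 0, 0], "grip": 0}])

```text
time: 10.55
ee_pos: [0.5632, 0.1367, 0.1856]
eef_rot: [0.005, 1.0, 0.0, 0.0]
ft_force: [0.2, 0.2, -4.5]
width: 0.0148
grip_force: 60.0
```

```bash
python3 - <<'E'
from h import *
p=eyes.camera("wrist"); save(p,"w3",(150,60,560,320),1.95)
s=sensors.read_state();print(s["ee_pos"],s["eef_rot"],s["width"],np.array(p["pose"]).round(3).tolist())
for dx in(-.044,.044):
  for dy in(-.101,.101): print("corner",dx,dy,proj(p,[.5649+dx,.2209+dy,.076]))
print("disc",proj(p,[s["ee_pos"][0],s["ee_pos"][1]+.05,s["ee_pos"][2]-.0587]))
E
```

```text
[0.56326578 0.13668977 0.18562928] [5.49572636e-03 9.99984895e-01 6.83565999e-05 4.45186099e-05] 0.014585164110660371 [[0.011, 0.957, 0.29, 0.484], [1.0, -0.011, -0.003, 0.137], [0.001, 0.29, -0.957, 0.348], [0.0, 0.0, 0.0, 1.0]]
corner -0.044 -0.101 [262.5 155.1]
corner -0.044 0.101 [485.7 152.6]
corner 0.044 -0.101 [265.1 244.2]
corner 0.044 0.101 [469.1 242. ]
disc [345.4 217.2]
```

View pics/w3.png

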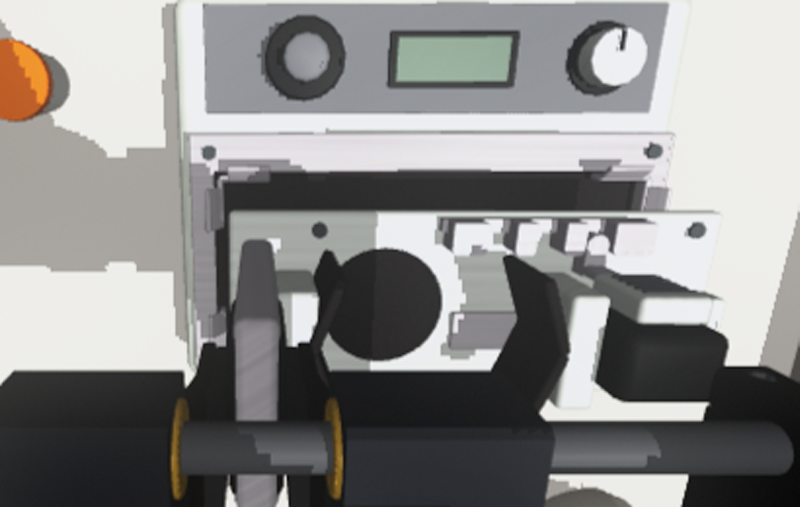

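```bash
python3 - <<'E'
from h import *
p=eyes.camera("wrist"); f=lambda a,b,z:at(p,a/1.95+150,b/1.95+60,z)
print("key",f(306,56,.067),"matL",f(222,175,.06),"matR",f(645,178,.06))
print("deck front",f(190,134,.058),f(675,134,.058))
b=.1856-.0667
print("disc",f(384,304,b+.008),"base front edge",f(230,212,b+.008),f(720,213,b+.008),"handle top L/R",f(256,242,b+.098))
E
```

```text
key [0.4643 0.1601 0.067 ] matL [0.5179 0.1203 0.06  ] matR [0.5217 0.3278 0.06  ]
deck front [0.4984 0.1053 0.058 ] [0.501  0.3397 0.058 ]
disc [0.5621 0.1878 0.1269] base front edge [0.5242 0.1269 0.1269] [0.5267 0.3147 0.1269] handle top L/R [0.5149 0.1369 0.2169]
```

arm_command(steps=[{"slide": [0.0015, 0, -0.01], "rot": [0, 0, 0], "grip": 0}, {"slide": [0, 0.0005, -0.015], "rot": [0, 0, 0], "grip": 0}, {"slide": [0, 0, -0.013], "rot": [0, 0, 0], "grip": 0}, {"slide": [0, 0, -0.01], "rot": [0, 0, 0], "grip": 0}, {"slide": [0, 0, -0.006], "rot": [0, 0, 0], "grip": 0}, {"slide": [0, 0, -0.005], "rot": [0, 0, 0], "grip": 0}, {"slide": [0, 0, 0], "rot": [0, 0, 0], "grip": 0}, {"slide": [0, 0, 0], "rot": [0, 0, 0], "grip": 0}])

```text
time: 11.65
ee_pos: [0.5649, 0.1372, 0.1267]
eef_rot: [0.005, 1.0, 0.0, 0.0]
ft_force: [0.1, 0.2, -3.8]
width: 0.0144
grip_force: 60.0
```

arm_command(steps=[{"slide": [0, 0, -0.002], "rot": [0, 0, 0], "grip": 0}, {"slide": [0, 0, -0.001], "rot": [0, 0, 0], "grip": 0}, {"slide": [0, 0, 0], "rot": [0, 0, 0], "grip": 0.5}, {"slide": [0, 0, 0], "rot": [0, 0, 0], "grip": 0.5}, {"slide": [0, 0, 0], "rot": [0, 0, 0], "grip": 0.5}, {"slide": [0, 0, 0.02], "rot": [0, 0, 0], "grip": 0.8}, {"slide": [0, 0, 0.04], "rot": [0, 0, 0], "grip": 0.8}, {"slide": [0, 0, 0.05], "rot": [0, 0, 0], "grip": 0.8}])

```text
time: 12.65
ee_pos: [0.5642, 0.1371, 0.2339]
eef_rot: [0.005, 1.0, -0.0, -0.001]
ft_force: [0.8, 0.2, 0.5]
width: 0.065
grip_force: 0.0
```

```bash
python3 - <<'E'
from h import *
p=eyes.camera("top"); s=sensors.read_state();print(s["ee_pos"],s["width"],s["joint_positions"].round(2))
im=np.array(p["pixels"]);hsv=cv2.cvtColor(im,cv2.COLOR_RGB2HSV);m=((hsv[...,0]<20)&(hsv[...,0]>5)&(hsv[...,1]>110)).astype(np.uint8)[:,230:312]
n,l,st,c=cv2.connectedComponentsWithStats(m)
for j in range(1,n):
  if st[j,4]>20: print("or",st[j],at(p,*(c[j]+[230,0]),.066))
E
```

```text
[0.5668573  0.1375832  0.24163998] 0.06663532022420418 [-0.63  0.23  0.38  1.57 -0.09  1.35  1.31]
or [20 65 27  4 56] [ 0.9274 -0.0328  0.066 ]
or [61 64 13  4 28] [ 0.9274 -0.1184  0.066 ]
or [ 6 66 13  4 24] [0.9268 0.0176 0.066 ]
or [ 11 244  15  14 170] [0.473  0.0128 0.066 ]
or [ 46 249  24  23 415] [ 0.4484 -0.082   0.066 ]
```

arm_command(steps=[{"slide": [-0.014, -0.025, 0], "rot": [0, 0, -10], "grip": 1}, {"slide": [-0.015, -0.028, 0], "rot": [0, 0, -10], "grip": 1}, {"slide": [-0.015, -0.028, 0], "rot": [0, 0, -10], "grip": 1}, {"slide": [-0.015, -0.028, 0], "rot": [0, 0, -10], "grip": 1}, {"slide": [-0.015, -0.028, -0.01], "rot": [0, 0, -10], "grip": 1}, {"slide": [-0.015, -0.028, -0.01], "rot": [0, 0, -10], "grip": 1}, {"slide": [-0.015, -0.028, -0.01], "rot": [0, 0, -10], "grip": 1}, {"slide": [-0.014, -0.026, -0.01], "rot": [0, 0, -10], "grip": 1}])

```text
time: 13.7
ee_pos: [0.4462, -0.0828, 0.1932]
eef_rot: [0.649, 0.761, 0.0, 0.0]
ft_force: [0.8, 0.7, 0.9]
width: 0.087
grip_force: 0.0
```

arm_command(steps=[{"slide": [0, 0, 0], "rot": [0, 0, -10], "grip": 1}, {"slide": [0, 0, 0], "rot": [0, 0, 0], "grip": 1}, {"slide": [0, 0, 0], "rot": [0, 0, 0], "grip": 1}, {"slide": [0, 0, 0], "rot": [0, 0, 0], "grip": 1}, {"slide": [0, 0, 0], "rot": [0, 0, 0], "grip": 1}, {"slide": [0, 0, 0], "rot": [0, 0, 0], "grip": 1}, {"slide": [0, 0, 0], "rot": [0, 0, 0], "grip": 1}, {"slide": [0, 0, 0], "rot": [0, 0, 0], "grip": 1}])

```text
time: 14.7
ee_pos: [0.4467, -0.0818, 0.1936]
eef_rot: [0.711, 0.703, 0.0, 0.0]
ft_force: [-0.3, 0.9, -0.8]
width: 0.0868
grip_force: 0.0
```

```bash
python3 - <<'E'
from h import *
p=eyes.camera("wrist"); save(p,"w4",None,1.3);s=sensors.read_state();print(s["ee_pos"],s["eef_rot"].round(3),s["width"],s["joint_positions"].round(2))
im=np.array(p["pixels"]);hsv=cv2.cvtColor(im,cv2.COLOR_RGB2HSV);m=((hsv[...,0]<20)&(hsv[...,0]>5)&(hsv[...,1]>150)&(hsv[...,2]>90)).astype(np.uint8)
n,l,st,c=cv2.connectedComponentsWithStats(m)
for j in range(1,n):
  if st[j,4]>60: print("or",st[j],c[j],at(p,*c[j],.068))
print(proj(p,[.448,-.082,.068]))
E
```

```text
[ 0.44672236 -0.08182887  0.19357731] [0.711 0.703 0.    0.   ] 0.08698669799091158 [-0.5  -0.06  0.57  1.96  0.04  1.24  0.04]
or [ 287   72   38   41 1237] [305.6742118   92.05092967] [0.4704 0.0151 0.068 ]
or [ 255  167   55   54 2364] [281.95600677 193.64805415] [ 0.448  -0.0798  0.068 ]
[282.  195.8]
```

View pics/w4.png

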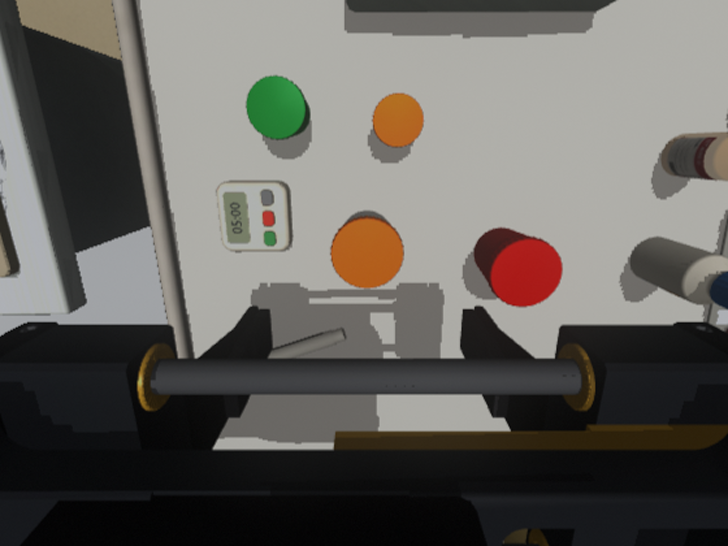

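arm_command(steps=[{"slide": [0.001, 0.002, -0.04], "rot": [0, 0, 0], "grip": 1}, {"slide": [0, 0, -0.05], "rot": [0, 0, 0], "grip": 1}, {"slide": [0, 0, -0.045], "rot": [0, 0, 0], "grip": 1}, {"slide": [0, 0, -0.017], "rot": [0, 0, 0], "grip": 0.9}, {"slide": [0, 0, 0], "rot": [0, 0, 0], "grip": 0.4}, {"slide": [0, 0, 0], "rot": [0, 0, 0], "grip": 0.4}, {"slide": [0, 0, 0], "rot": [0, 0, 0], "grip": 0.4}, {"slide": [0, 0, 0], "rot": [0, 0, 0], "grip": 0.4}], newtons=25)

```text
time: 15.75
ee_pos: [0.4485, -0.0798, 0.0425]
eef_rot: [0.711, 0.703, 0.001, 0.001]
ft_force: [-0.9, 0.7, 6.2]
width: 0.0562
grip_force: 25.0
```

arm_command(steps=[{"slide": [0, 0, 0.02], "rot": [0, 0, 0], "grip": 0.4}, {"slide": [0, 0, 0.04], "rot": [0, 0, 0], "grip": 0.4}, {"slide": [0, 0, 0.045], "rot": [0, 0, 0], "grip": 0.4}, {"slide": [0.01, 0.02, 0.045], "rot": [0, 0, 0], "grip": 0.4}, {"slide": [0.015, 0.035, 0.035], "rot": [0, 0, 0], "grip": 0.4}, {"slide": [0.02, 0.045, 0.005], "rot": [0, 0, 0], "grip": 0.4}, {"slide": [0.02, 0.045, 0], "rot": [0, 0, 0], "grip": 0.4}, {"slide": [0.02, 0.045, 0], "rot": [0, 0, 0], "grip": 0.4}])

```text
time: 16.75
ee_pos: [0.5332, 0.1117, 0.232]
eef_rot: [0.711, 0.703, 0.0, 0.0]
ft_force: [0.6, -0.8, -0.1]
width: 0.0562
grip_force: 25.0
```

arm_command(steps=[{"slide": [0.015, 0.04, 0], "rot": [0, 0, 0], "grip": 0.4}, {"slide": [0.011, 0.025, 0], "rot": [0, 0, 0], "grip": 0.4}, {"slide": [0.004, 0.0125, 0], "rot": [0, 0, 0], "grip": 0.4}, {"slide": [0, 0, 0], "rot": [0, 0, 0], "grip": 0.4}, {"slide": [0, 0, 0], "rot": [0, 0, 0], "grip": 0.4}, {"slide": [0, 0, 0], "rot": [0, 0, 0], "grip": 0.4}, {"slide": [0, 0, 0], "rot": [0, 0, 0], "grip": 0.4}, {"slide": [0, 0, 0], "rot": [0, 0, 0], "grip": 0.4}])

```text
time: 17.75
ee_pos: [0.5627, 0.1874, 0.2317]
eef_rot: [0.711, 0.703, 0.0, 0.0]
ft_force: [0.8, -0.2, -0.8]
width: 0.0566
grip_force: 25.0
```

```bash
python3 - <<'E'
from h import *
p=eyes.camera("wrist"); save(p,"w5",None,1.4);s=sensors.read_state();print(s["ee_pos"],s["eef_rot"].round(3),s["width"],s["joint_positions"].round(2))
print("disc",proj(p,[.5642,.1875,.068]),"griptop",proj(p,[.5705,.2645,.128]), "tab", proj(p,[.552,.264,.123]))
E
```

```text
[0.56271331 0.18750448 0.2316532 ] [0.711 0.703 0.    0.   ] 0.05625708533924713 [-0.73  0.26  0.41  1.56 -0.11  1.34 -0.33]
disc [282.1 186.5] griptop [288.7 115.3] tab [267.3 116.1]
```

View pics/w5.png

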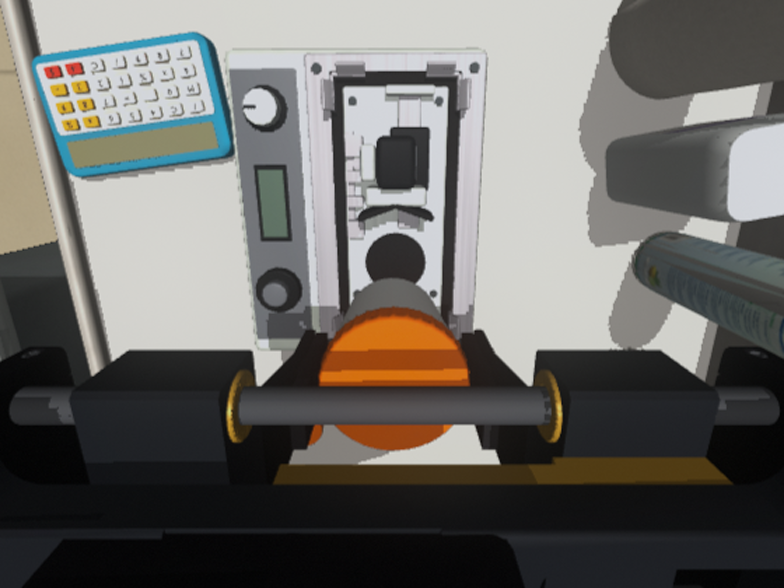

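arm_command(steps=[{"slide": [0.0015, 0.0025, -0.02], "rot": [0, 0, 0], "grip": 0.4}, {"slide": [0, 0, -0.03], "rot": [0, 0, 0], "grip": 0.4}, {"slide": [0, 0, -0.025], "rot": [0, 0, 0], "grip": 0.4}, {"slide": [0, 0, -0.02], "rot": [0, 0, 0], "grip": 0.4}, {"slide": [0, 0, -0.013], "rot": [0, 0, 0], "grip": 0.4}, {"slide": [0, 0, -0.009], "rot": [0, 0, 0], "grip": 0.4}, {"slide": [0, 0, -0.002], "rot": [0, 0, 0], "grip": 0.4}, {"slide": [0, 0, 0], "rot": [0, 0, 0], "grip": 0.4}])

```text
time: 18.8
ee_pos: [0.5645, 0.1903, 0.1131]
eef_rot: [0.711, 0.703, 0.0, 0.0]
ft_force: [0.2, 0.1, -0.2]
width: 0.0562
grip_force: 25.0
```

arm_command(steps=[{"slide": [0, 0, -0.0015], "rot": [0, 0, 0], "grip": 0.4}, {"slide": [0, 0, -0.001], "rot": [0, 0, 0], "grip": 0.4}, {"slide": [0, 0, 0], "rot": [0, 0, 0], "grip": 0.95}, {"slide": [0, 0, 0], "rot": [0, 0, 0], "grip": 0.95}, {"slide": [0, 0, 0], "rot": [0, 0, 0], "grip": 0.95}, {"slide": [0, 0, 0.02], "rot": [0, 0, 0], "grip": 0.95}, {"slide": [0, 0, 0.04], "rot": [0, 0, 0], "grip": 0.95}, {"slide": [0, 0, 0.05], "rot": [0, 0, 0], "grip": 0.95}])

```text
time: 19.8
ee_pos: [0.5636, 0.19, 0.2205]
eef_rot: [0.711, 0.703, -0.001, -0.0]
ft_force: [0.2, 0.6, 0.7]
width: 0.0827
grip_force: 0.0
```

arm_command(steps=[{"slide": [0, 0, 0], "rot": [0, 0, 0], "grip": 0.6}, {"slide": [0, 0, 0], "rot": [0, 0, 0], "grip": 0.6}, {"slide": [0, 0, 0], "rot": [0, 0, 0], "grip": 0.6}, {"slide": [0, 0, 0], "rot": [0, 0, 0], "grip": 0.6}, {"slide": [0, 0, 0], "rot": [0, 0, 0], "grip": 0.6}, {"slide": [0, 0, 0], "rot": [0, 0, 0], "grip": 0.6}, {"slide": [0, 0, 0], "rot": [0, 0, 0], "grip": 0.6}, {"slide": [0, 0, 0], "rot": [0, 0, 0], "grip": 0.6}])

```text
time: 20.8
ee_pos: [0.5642, 0.1902, 0.2201]
eef_rot: [0.711, 0.703, 0.0, 0.0]
ft_force: [-0.1, 0.5, 0.3]
width: 0.0525
grip_force: 0.0
```

```bash
python3 - <<'E'
from h import *
p=eyes.camera("wrist"); save(p,"w6",(180,60,380,260),3);s=sensors.read_state();print(s["ee_pos"],s["eef_rot"].round(3),s["width"],s["joint_positions"].round(2))
f=lambda a,b,z:at(p,a,b,z)
print([ (x,y,proj(p,[x,y,.128]).tolist()) for x in(.555,.579) for y in (.2485,.2805)], "lid",proj(p,[.5645,.1905,.136]))
E
```

```text
[0.56423183 0.19013977 0.22007786] [0.711 0.703 0.    0.   ] 0.052625857769499795 [-0.74  0.27  0.41  1.57 -0.11  1.32 -0.33]
[(0.555, 0.2485, [268.8, 139.0]), (0.555, 0.2805, [267.9, 98.5]), (0.579, 0.2485, [297.5, 138.7]), (0.579, 0.2805, [297.7, 98.1])] lid [281. 208.]
```

View pics/w6.png

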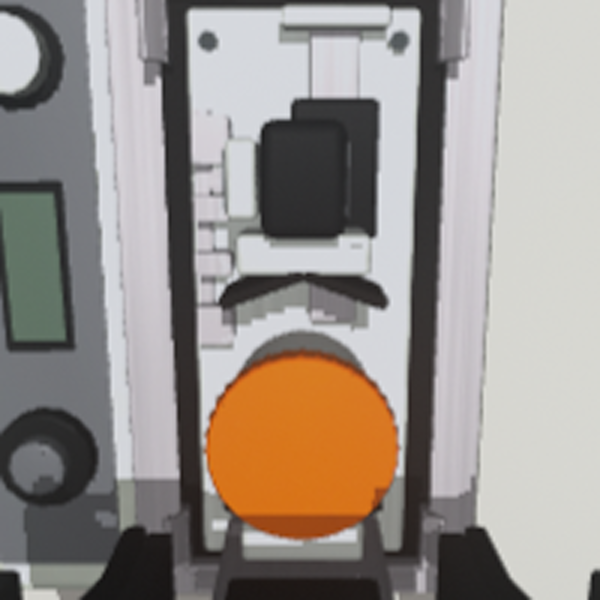

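arm_command(steps=[{"slide": [0.001, 0.04, 0], "rot": [0, 0, 0], "grip": 0.65}, {"slide": [0, 0.0335, 0], "rot": [0, 0, 0], "grip": 0.65}, {"slide": [0, 0, -0.03], "rot": [0, 0, 0], "grip": 0.65}, {"slide": [0, 0, -0.045], "rot": [0, 0, 0], "grip": 0.65}, {"slide": [0, 0, -0.035], "rot": [0, 0, 0], "grip": 0.65}, {"slide": [0, 0, -0.015], "rot": [0, 0, 0], "grip": 0.65}, {"slide": [0, 0, -0.004], "rot": [0, 0, 0], "grip": 0.65}, {"slide": [0, 0, 0], "rot": [0, 0, 0], "grip": 0.65}], newtons=20)

```text
time: 21.85
ee_pos: [0.5659, 0.264, 0.0922]
eef_rot: [0.711, 0.703, 0.001, 0.0]
ft_force: [0.2, 0.2, 0.1]
width: 0.0565
grip_force: 0.0
```

arm_command(steps=[{"slide": [0, 0, 0], "rot": [0, 0, 0], "grip": 0.4}, {"slide": [0, 0, 0], "rot": [0, 0, 0], "grip": 0.4}, {"slide": [0, 0, 0], "rot": [0, 0, 0], "grip": 0.3}, {"slide": [0, 0, 0], "rot": [0, 0, 0], "grip": 0.1}, {"slide": [0, 0, 0], "rot": [0, 0, 0], "grip": 0.1}, {"slide": [0, 0, 0], "rot": [0, 0, 0], "grip": 0.1}, {"slide": [0, 0, 0], "rot": [0, 0, 0], "grip": 0.1}, {"slide": [0, 0, 0], "rot": [0, 0, 0], "grip": 0.1}], newtons=20)

```text
time: 22.85
ee_pos: [0.5658, 0.2637, 0.0914]
eef_rot: [0.711, 0.703, 0.001, 0.0]
ft_force: [4.1, 1.6, 2.1]
width: 0.024
grip_force: 20.0
```

arm_command(steps=[{"slide": [0, -0.002, 0], "rot": [0, 0, 0], "grip": 0.1}, {"slide": [0, -0.004, 0], "rot": [0, 0, 0], "grip": 0.1}, {"slide": [0, -0.004, 0], "rot": [0, 0, 0], "grip": 0.1}, {"slide": [0, -0.004, 0], "rot": [0, 0, 0], "grip": 0.1}, {"slide": [0, -0.003, 0], "rot": [0, 0, 0], "grip": 0.1}, {"slide": [0, -0.001, 0], "rot": [0, 0, 0], "grip": 0.1}, {"slide": [0, 0, 0], "rot": [0, 0, 0], "grip": 0.1}, {"slide": [0, 0, 0], "rot": [0, 0, 0], "grip": 0.1}])

```text
time: 23.85
ee_pos: [0.5654, 0.2453, 0.0913]
eef_rot: [0.711, 0.703, 0.0, 0.0]
ft_force: [3.3, -0.8, 4.6]
width: 0.0236
grip_force: 20.0
```

arm_command(steps=[{"slide": [0, 0, 0], "rot": [0, 0, 0], "grip": 0.65}, {"slide": [0, 0, 0], "rot": [0, 0, 0], "grip": 0.65}, {"slide": [0, 0, 0], "rot": [0, 0, 0], "grip": 0.65}, {"slide": [0, 0, 0], "rot": [0, 0, 0], "grip": 0.65}, {"slide": [0, 0, 0], "rot": [0, 0, 0], "grip": 0.65}, {"slide": [0, 0, 0.03], "rot": [0, 0, 0], "grip": 0.65}, {"slide": [0, 0, 0.05], "rot": [0, 0, 0], "grip": 0.65}, {"slide": [0, -0.03, 0.05], "rot": [0, 0, 0], "grip": 0.65}])

```text
time: 24.85
ee_pos: [0.5645, 0.2177, 0.2221]
eef_rot: [0.71, 0.705, -0.0, -0.0]
ft_force: [1.1, 0.2, 0.2]
width: 0.0565
grip_force: 0.0
```

arm_command(steps=[{"slide": [0, -0.025, 0], "rot": [0, 0, 0], "grip": 0}, {"slide": [0, 0, 0], "rot": [0, 0, 0], "grip": 0}, {"slide": [0, 0, 0], "rot": [0, 0, 0], "grip": 0}, {"slide": [0, 0, 0], "rot": [0, 0, 0], "grip": 0}, {"slide": [0, 0, 0], "rot": [0, 0, 0], "grip": 0}, {"slide": [0, 0, 0], "rot": [0, 0, 0], "grip": 0}, {"slide": [0, 0, 0], "rot": [0, 0, 0], "grip": 0}, {"slide": [0, 0, 0], "rot": [0, 0, 0], "grip": 0}], newtons=20)

```text
time: 25.85
ee_pos: [0.5652, 0.1907, 0.2211]
eef_rot: [0.711, 0.703, 0.0, 0.0]
ft_force: [-0.5, 0.8, 1.1]
width: 0.0004
grip_force: 0.0
```

```bash
python3 - <<'E'
from h import *
p=eyes.camera("wrist"); save(p,"w7",(140,60,400,260),3);s=sensors.read_state();print(s["ee_pos"],s["eef_rot"].round(3),s["width"],s["joint_positions"].round(2))
print("old block corners",[proj(p,[x,y,.128]).tolist() for x in(.554,.578) for y in (.2475,.2795)], "lid",proj(p,[.5645,.1875,.136]),"key",proj(p,[.4643,.1601,.067]))
E
```

```text
[0.56524931 0.19065406 0.22110605] [0.711 0.703 0.    0.   ] 0.0005051213028353327 [-0.73  0.28  0.4   1.56 -0.11  1.32 -0.33]
old block corners [[266.5, 140.8], [265.5, 100.5], [295.1, 140.5], [295.2, 100.2]] lid [279.9 211.5] key [191.  216.2]
```

View pics/w7.png

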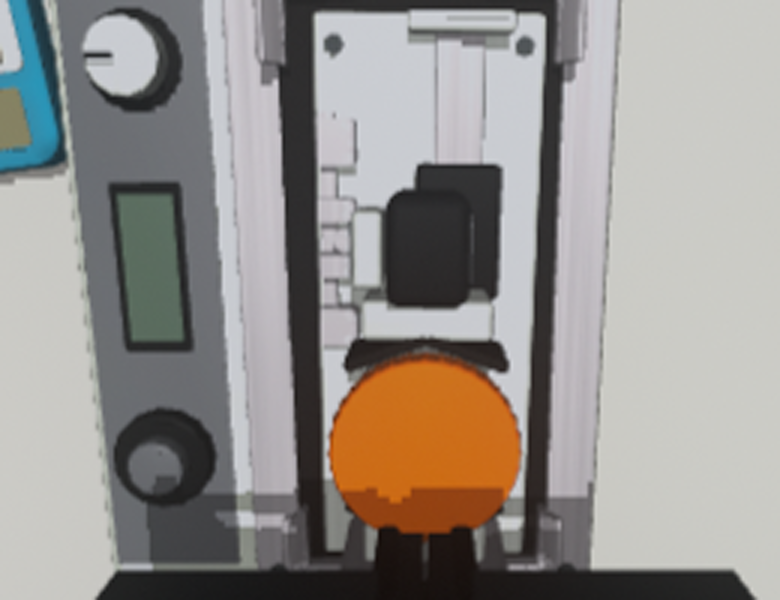

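arm_command(steps=[{"slide": [-0.02, -0.006, 0], "rot": [0, 0, 10], "grip": 0}, {"slide": [-0.02, -0.006, 0], "rot": [0, 0, 10], "grip": 0}, {"slide": [-0.02, -0.006, 0], "rot": [0, 0, 10], "grip": 0}, {"slide": [-0.02, -0.006, 0], "rot": [0, 0, 10], "grip": 0}, {"slide": [-0.021, -0.0065, 0], "rot": [0, 0, 10], "grip": 0}, {"slide": [0, 0, 0], "rot": [0, 0, 10], "grip": 0}, {"slide": [0, 0, 0], "rot": [0, 0, 10], "grip": 0}, {"slide": [0, 0, 0], "rot": [0, 0, 10], "grip": 0}])

```text
time: 26.9
ee_pos: [0.4642, 0.1601, 0.2213]
eef_rot: [0.09, 0.996, 0.0, 0.0]
ft_force: [0.4, -0.1, 0.1]
width: 0.0002
grip_force: 0.0
```

arm_command(steps=[{"slide": [0, 0, 0], "rot": [0, 0, 10], "grip": 0}, {"slide": [0, 0, -0.03], "rot": [0, 0, 0], "grip": 0}, {"slide": [0, 0, -0.04], "rot": [0, 0, 0], "grip": 0}, {"slide": [0, 0, -0.03], "rot": [0, 0, 0], "grip": 0}, {"slide": [0, 0, -0.02], "rot": [0, 0, 0], "grip": 0}, {"slide": [0, 0, -0.015], "rot": [0, 0, 0], "grip": 0}, {"slide": [0, 0, -0.01], "rot": [0, 0, 0], "grip": 0}, {"slide": [0, 0, 0], "rot": [0, 0, 0], "grip": 0}])

```text
time: 27.9
ee_pos: [0.4641, 0.1601, 0.0758]
eef_rot: [0.005, 1.0, -0.0, -0.0]
ft_force: [-0.3, 0.3, -0.5]
width: 0.0006
grip_force: 0.0
```

arm_command(steps=[{"slide": [0, 0, -0.005], "rot": [0, 0, 0], "grip": 0}, {"slide": [0, 0, -0.004], "rot": [0, 0, 0], "grip": 0}, {"slide": [0, 0, -0.002], "rot": [0, 0, 0], "grip": 0}, {"slide": [0, 0, -0.001], "rot": [0, 0, 0], "grip": 0}, {"slide": [0, 0, -0.001], "rot": [0, 0, 0], "grip": 0}, {"slide": [0, 0, -0.0005], "rot": [0, 0, 0], "grip": 0}, {"slide": [0, 0, 0], "rot": [0, 0, 0], "grip": 0}, {"slide": [0, 0, 0], "rot": [0, 0, 0], "grip": 0}])

```text
time: 28.9
ee_pos: [0.4645, 0.1603, 0.0628]
eef_rot: [0.005, 1.0, 0.0, 0.0]
ft_force: [1.0, 0.9, 4.7]
width: 0.0006
grip_force: 2.3
```

arm_command(steps=[{"slide": [0, 0, -0.0008], "rot": [0, 0, 0], "grip": 0}, {"slide": [0, 0, -0.0004], "rot": [0, 0, 0], "grip": 0}, {"slide": [0, 0, 0], "rot": [0, 0, 0], "grip": 0}, {"slide": [0, 0, 0], "rot": [0, 0, 0], "grip": 0}, {"slide": [0, 0, 0], "rot": [0, 0, 0], "grip": 0}, {"slide": [0, 0, 0], "rot": [0, 0, 0], "grip": 0}, {"slide": [0, 0, 0], "rot": [0, 0, 0], "grip": 0}, {"slide": [0, 0, 0], "rot": [0, 0, 0], "grip": 0}])

```text
time: 29.9
ee_pos: [0.4646, 0.1603, 0.0623]
eef_rot: [0.006, 1.0, 0.0, 0.0]
ft_force: [-3.6, -1.0, 15.2]
width: 0.0006
grip_force: 7.6
```

arm_command(steps=[{"slide": [0, 0, 0.01], "rot": [0, 0, 0], "grip": 0}, {"slide": [0, 0, 0.03], "rot": [0, 0, 0], "grip": 0}, {"slide": [0, 0, 0.04], "rot": [0, 0, 0], "grip": 0}, {"slide": [0, 0, 0.05], "rot": [0, 0, 0], "grip": 0}, {"slide": [-0.02, 0, 0.05], "rot": [0, 0, 0], "grip": 0}, {"slide": [0, 0, 0], "rot": [0, 0, 0], "grip": 0}, {"slide": [0, 0, 0], "rot": [0, 0, 0], "grip": 0}, {"slide": [0, 0, 0], "rot": [0, 0, 0], "grip": 0}])

```text
time: 30.9
ee_pos: [0.4437, 0.1597, 0.2399]
eef_rot: [0.006, 1.0, -0.001, -0.001]
ft_force: [-0.7, -0.8, -0.3]
width: 0.0006
grip_force: 0.0
```

```bash
python3 - <<'E'
from h import *
p=eyes.camera("scene"); save(p,"s2",(110,140,310,290),4);print(sensors.read_state()["ee_pos"])
E
```

```text
[0.4437568  0.1597847  0.24000695]
```

View pics/s2.png

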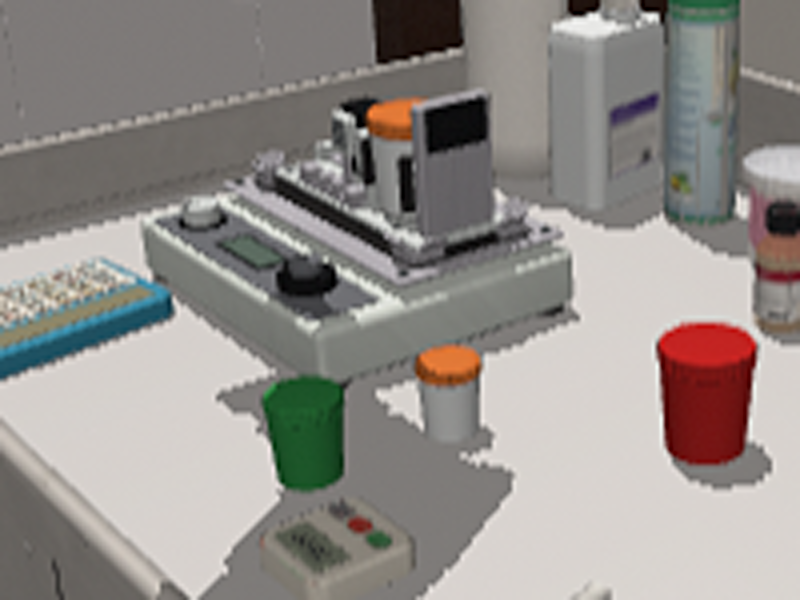

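The picture shows the holder flat between the guides, with the handle at about (450,165). The orange-lidded cup stands upright between the pads at about (400,150), and the other things on the table look untouched.

```bash
python3 -c "
from bench import order
print(order.close_job())"
```

```text
the job is handed in; nothing more can be done
None
```

The job is handed in, with no verdict reported back. The holder is flat between the deck guides, the cup is upright and clamped at the next notch with the latch tab out again, and the start key was then pressed to its stop, at about 31 s of the 64 s. The first grasp at the handle missed because I lifted before the fingers had closed; I repeated it without disturbing anything.

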